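Clip the order hook onto the tray's loop

ROBOT

A 7-joint arm with a two-finger parallel gripper is mounted at the origin on the work surface. World frame = base frame: x ahead of the robot, y to its left, z up, the work surface at z = 0. Lengths are in m, angles in rad, forces in N, time in s.
With the tool pointing down it reaches from about 0.4 to 0.85 m from the base axis. Payload 4.5 kg.
Tool frame: the origin (TCP) lies midway between the tips of the shut fingers; the grasp point (between the pads) lies r.tcp_to_grasp behind it (r.tcp_to_grasp is the distance from the TCP to the grasp point, in m); z points along the fingers, y is the direction in which the jaws open and shut (so a half turn about z gives the same grasp; the last joint's range is limited). The gripper opens to 88 mm and grips with 3 to 60 N. Pads are 18 mm wide; open, the fingers measure 123 mm over their backs; the gripper's body (75 mm by 187 mm) begins 45 mm behind the grasp point.
Start: joints at [1.346, 0.689, -0.195, 1.565, 0.157, 0.902, -0.215], TCP at [0.16, -0.604, 0.239] pointing down, gripper open.
Joint ranges: [-3.01, 3.01], [-0.46, 2.08], [-1.47, 1.51], [0.13, 2.56], [-1, 4.14], [0.04, 2.09], [-2.66, 2.66]. Speed limits (rad/s): [2.57, 2.57, 3.14, 3.14, 3.14, 3.14, 3.14].

INTERFACE

Orientations are given as a unit quaternion [x, y, z, w].
In Python, from station import r gives the robot as it stands.
- The arm moves only by the shell command python3 -m inch 'ROWS'. ROWS is JSON, a list that holds one entry, the list of rows, each a list of 5 numbers: the shift along the tool's x, y, z in m, then the turn about the tool's z in rad, then the gripper command: -1 is fully open, 1 is shut, values between are in proportion. A call has 1 to 10 rows; each row shifts and turns the commanded pose from where the row before left it, along the tool's axes as they then stand; what a row does not reach is not made up. A row lasts 1/12 s, in which the tool goes at most 41.7 mm and 7.16 degrees, less where a joint would pass 70% of its speed; a pose out of reach is approached as far as the arm can. A call is refused whole if a number of a shift passes 0.0417 or a number of a turn 0.125, either way. A call with a gripper value outside its range is refused whole. The fingers move at their own pace and stop on an object; the grip force is fixed at half the most. Time passes only in rows, so rows that do not move let the fingers close. It gives the time, the measured TCP pose, the force and the opening at its end, in the units of the state.
- r.read_state(): the state, without advancing time (a new reading comes with each control period).
- r.grab_frame(name): name is "scene" or "top" or "wrist"; returns a dict with "img" (400x640x3 uint8, blue, green, red), "depth" (400x640 float32, m along the optical axis (not along the pixel's ray), 0 where there is no reading), "fx", "fy", "cx", "cy" (pixels), "dist_coeffs" ([k1, k2, p1, p2, k3] as OpenCV has them; the pictures are not rectified), "extrinsics" (4x4, takes a point from camera to world coordinates). Camera axes: x right, y down, z forward; pixel columns grow to the right and rows downward; lengths in m; the calibration is good to about 2 mm. A picture is of the moment at which its call begins.
- r.close_job(): hands the job in, once; it reports no verdict.
The state is a dict: "clock": time; "qpos": joint angles; "dq": joint speeds; "joint_torque": joint torques, N m; "tool_pos": TCP position; "tcp_rot": TCP orientation; "force": force on the tool from outside, world axes, zero at the start; "ft_torque": the same for the moment, N m; "grip_width": finger opening in m.
Only numpy, scipy, OpenCV 4.12 (cv2) and the standard library are available. Lean on these libraries where they do the work, as an engineer would, in place of code of your own. Each camera call takes 0.05 s, during which the arm holds its last target.

TASK

Take the snap hook with the blue grip and clip it onto the steel loop of the red tray that holds the blue boxes: push its sprung gate straight against the loop's upright leg nearest the robot until the leg is inside the jaw and the gate has snapped shut behind it. Then let go, so that the hook lies freely around the leg. Leave the orange hook where it is.

Things in the scene. Friction and masses are not known exactly. Their poses are not given: they have to be found in the camera images.
- blue_hook: steel snap hook 165 long, 83 wide, 0.15 kg, lying flat, blue grip (x -25 to 25, 24 wide, 26 high, mm). Origin: centre of the grip's underside; x along the hook to the jaw, z up. Two arms (14 high, inner faces y = 28 and -28) run ahead from the jaw's back at x = 37. Both tips flare (front x = 140). Brass gate at x = 110, hinged on the -y arm. Free mouth y = -23 to 19. Jaw starts roughly away from the robot.
- blue_gate (a joint): sprung gate of the blue hook, rad: 0 shut, up to 1.4 pushed inwards. Push the hook along its x onto an upright bar: the gate gives way (1.3 N at its tip at first, 4 N wide open) and springs shut once the bar's axis is at x = 41 to 57 mm in the hook's frame (41 = back of the jaw).
- blue_loop (a point): point on the axis of the loop's near leg, 40 mm above the table, at the tray of blue boxes (all fixed). Leg: upright 8 mm round bar. x: level, towards the far leg (100 mm on) and the tray (from 125 mm on, 150 wide, 62 high); z up. Loop lies in the x-z plane, free height inside 4 to 78 mm above the table, top at 86. Foot plate 4 thick, 100 wide, starts 25 mm before the leg.
- orange_hook: the other snap hook, same shape and size but an orange grip; origin and axes as for the blue hook. Not wanted: leave it lying.
There are look-alikes about, which are no part of the job. What is shaped like the blue_hook but pink or turquoise is not meant.

How it is judged:
On the way:
1. the loop's near leg has pushed the blue hook's gate open (more than 0.4 rad) and stands in the jaw's mouth (value of joint blue_gate above 0.4 rad and x of blue_loop in the frame of blue_hook between 0.034 and 0.122 m and y of blue_loop in the frame of blue_hook between -0.031 and 0.031 m), for 0.02 s.
At the end, for the whole second after the job is handed in: The near leg of the blue boxes' loop stands inside the blue hook's jaw (34 to 109 mm ahead of the hook's origin and within 31 mm of its middle line), the gate is shut again (below 0.15 rad), and the hook rests around the leg, less than 60 mm above the table, tilted less than 0.5 rad, still (x of blue_loop in the frame of blue_hook between 0.034 and 0.109 m and y of blue_loop in the frame of blue_hook between -0.031 and 0.031 m and height (world z) of blue_hook below 0.06 m and angle between blue_hook's own z axis and vertical below 0.5 rad and value of joint blue_gate below 0.15 rad and linear speed of blue_hook below 0.03 m/s); the robot touches nothing.
It fails at once if the orange hook is pushed more than 30 mm from its place (distance of orange_hook from where it was at the start of the episode above 0.03 m).
It also fails if it takes over 42 s, if anything falls off the work surface, if the arm or the gripper's body presses on something with over 40 N, if the wrist force passes 120 N, or if a joint passes its speed limit or range.

## Working session

There is one attempt and no reset: what is moved stays moved. The work goes in short steps, Python scripts to look and compute and a shell command to move; the robot and the scene stay as the last step left them, time stands still between calls to the robot, and variables do not carry over. Pictures are saved under pics/ and viewed, and the job is handed in when it is done.

```bash
mkdir -p pics
python3 - <<'E'
from station import r
import cv2,numpy as np
print(r.tcp_to_grasp)
for n in("scene","top","wrist"):
    f=r.grab_frame(n); cv2.imwrite(f"pics/{n}0.png",f["img"]); np.savez(f"pics/{n}0.npz",**f)
    print(n,f["fx"],f["fy"],f["cx"],f["cy"],f["dist_coeffs"],np.round(f["extrinsics"],3).tolist())
s=r.read_state();print(s["clock"],s["tool_pos"],s["tcp_rot"],s["grip_width"])
E
```

```text
0.0187
scene 373.62314411032185 373.62314411032185 324.346925129809 194.52938815029788 [-0.06108231  0.          0.          0.          0.        ] [[0.456, 0.532, -0.714, 1.024], [0.89, -0.265, 0.371, -0.357], [0.008, -0.804, -0.594, 0.518], [0.0, 0.0, 0.0, 1.0]]
top 380.964950401794 380.964950401794 321.47851663448813 200.83917762064888 [0.0234083 0.        0.        0.        0.       ] [[-0.018, -0.996, 0.083, 0.376], [-1.0, 0.017, -0.011, -0.056], [0.01, -0.084, -0.996, 1.065], [0.0, 0.0, 0.0, 1.0]]
wrist 277.3884867013645 277.3884867013645 319.80370003792575 199.88585409157045 [-0.03317142  0.          0.          0.          0.        ] [[0.256, -0.93, -0.264, 0.227], [-0.967, -0.247, -0.068, -0.587], [-0.002, 0.272, -0.962, 0.384], [0.0, 0.0, 0.0, 1.0]]
0.15 [ 0.15978162 -0.60374754  0.23809891] [ 9.91637269e-01  1.29054406e-01 -1.46489205e-04 -6.82225546e-04] 0.08814830211523751
```

View pics/top0.png

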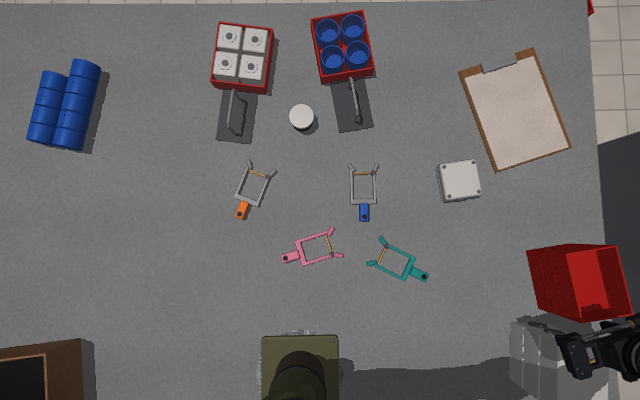

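View pics/scene0.png

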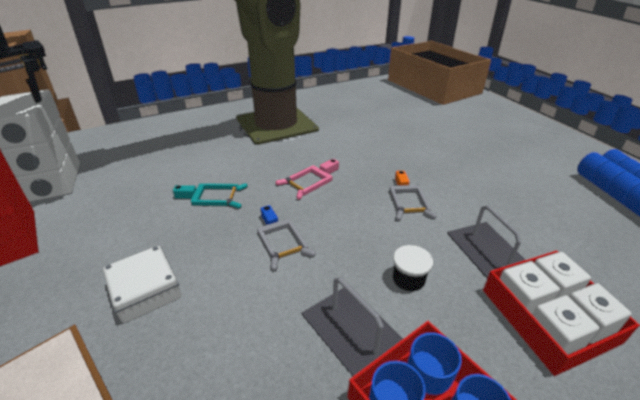

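View pics/wrist0.png

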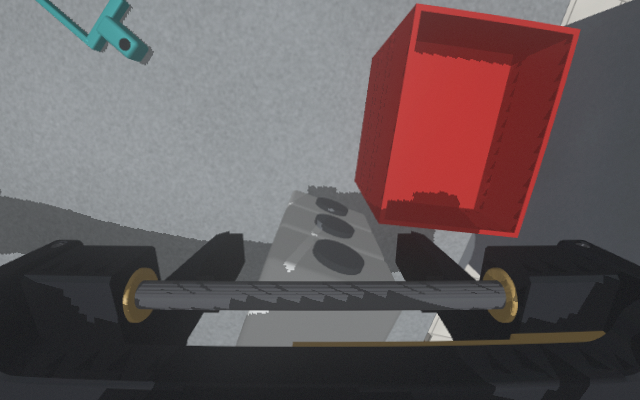

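The top view shows the blue hook (grip at about (364,212), jaw pointing up the image), the loop of the blue-box tray at about (357,120)–(350,78), a white pot at (301,116), and the orange hook at (243,210). Next I'll zoom in and measure.

```bash
cat > h.py <<'E'
import cv2,numpy as np
def rays(f,uv):
    K=np.array([[f["fx"],0,f["cx"]],[0,f["fy"],f["cy"]],[0,0,1.]])
    p=cv2.undistortPoints(np.array(uv,float).reshape(-1,1,2),K,np.array(f["dist_coeffs"],float)).reshape(-1,2)
    E=np.array(f["extrinsics"]); d=np.c_[p,np.ones(len(p))]@E[:3,:3].T
    return E[:3,3],d
def onz(f,uv,z):
    o,d=rays(f,uv); return o+d*((z-o[2])/d[:,2])[:,None]
def load(n): return dict(np.load(f"pics/{n}.npz"))
def proj(f,P):
    E=np.linalg.inv(f["extrinsics"]);K=np.array([[f["fx"],0,f["cx"]],[0,f["fy"],f["cy"]],[0,0,1.]])
    return cv2.projectPoints(np.array(P,float).reshape(-1,1,3),cv2.Rodrigues(E[:3,:3])[0],E[:3,3],K,np.array(f["dist_coeffs"],float))[0].reshape(-1,2)
E
python3 - <<'E'
from h import *
f=load("top0");im=f["img"]
hsv=cv2.cvtColor(im,cv2.COLOR_BGR2HSV)
m=cv2.inRange(hsv,(105,130,60),(125,255,255)); m[:190]=0;m[230:]=0
n,l,st,c=cv2.connectedComponentsWithStats(m);print(st,c)
i=1+np.argmax(st[1:,4]);print("grip",onz(f,[c[i]],0.026),onz(f,[c[i]],0.02))
g=cv2.inRange(hsv,(10,100,80),(30,255,255));g[:160]=0;g[185:]=0;g[:,:330]=0;g[:,400:]=0
v,u=np.nonzero(g);print("gate",len(u),onz(f,[[u.mean(),v.mean()]],0.01))
cv2.imwrite("pics/a.png",cv2.resize(im[60:230,310:420],None,fx=3.5,fy=3.5,interpolation=cv2.INTER_CUBIC))
s=load("scene0")["img"]
cv2.imwrite("pics/b.png",cv2.resize(s[190:390,220:420],None,fx=3,fy=3,interpolation=cv2.INTER_CUBIC))
E
```

```text
[[     0      0    640    400 255857]
 [   359    203     10     18    143]] [[319.47554298 199.49329508]
 [363.25874126 211.4965035 ]]
grip [[ 0.43150116 -0.18097386  0.026     ]] [[ 0.43182379 -0.18169774  0.02      ]]
gate 39 [[ 0.54118425 -0.18016902  0.01      ]]
```

View pics/a.png

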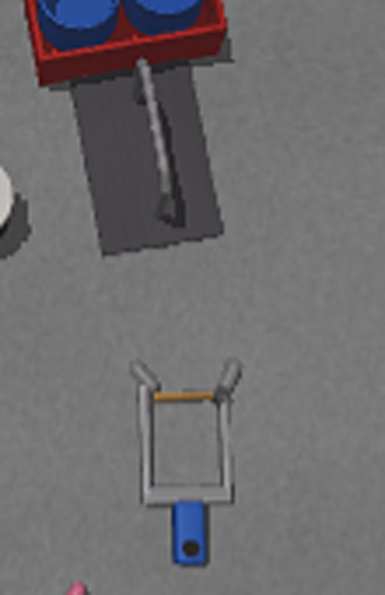

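View pics/b.png

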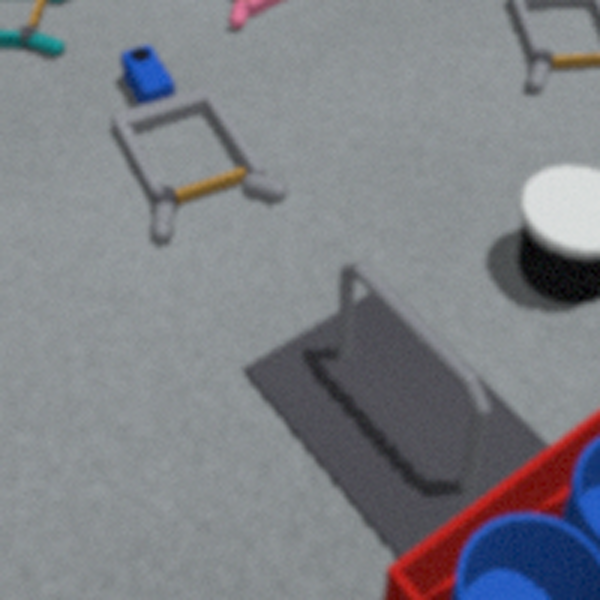

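Run:
```python
from h import *
f=load("top0");s=load("scene0")
A=lambda p:[310+p[0]/3.5,60+p[1]/3.5]
B=lambda p:[220+p[0]/3,190+p[1]/3]
pl=onz(f,[A((103,255)),A((223,236)),A((72,85)),A((190,66))],0.004);print("plate",pl)
print("plate scene",onz(s,[B((246,370)),B((378,298))],0.004))
d=pl[0]-pl[1];print("width",np.linalg.norm(d)); d/=np.linalg.norm(d)
e=np.array([d[1],-d[0],0]);e=e if e[0]>0 else -e;print("dir from near edge",np.arctan2(e[1],e[0]))
print("leg est",(pl[0]+pl[1])/2+.025*e)
t=onz(f,[A((165,212)),A((145,65))],0.084);print("loop top top-view",t,np.arctan2(*(t[1]-t[0])[1::-1]))
print("leg scene z.084",onz(s,[B((350,270))],0.084),"base",onz(s,[B((343,357))],0.004))
# hook
h=onz(f,[A((145,500)),A((233,497)),A((145,390)),A((226,398)),A((135,367)),A((236,362))],0.014);print("hook back,arms,tips",h)
print("scene gate ends", onz(s,[B((172,198)),B((245,172))],0.012), "grip c",onz(s,[B((147,70))],0.026))
```

```text
plate [[ 0.65722044 -0.12195736  0.004     ]
 [ 0.67133343 -0.21975859  0.004     ]
 [ 0.79902493 -0.09961269  0.004     ]
 [ 0.81352891 -0.19665107  0.004     ]]
plate scene [[ 0.67973773 -0.21710306  0.004     ]
 [ 0.66913959 -0.1287712   0.004     ]]
width 0.09881424978481755
dir from near edge 0.1433134744448744
leg est [ 0.68902064 -0.16728739  0.004     ]
loop top top-view [[ 0.66811938 -0.16427906  0.084     ]
 [ 0.78182599 -0.15192073  0.084     ]] 0.10826114938663021
leg scene z.084 [[ 0.70277417 -0.1680786   0.084     ]] base [[ 0.69595528 -0.1661601   0.004     ]]
hook back,arms,tips [[ 0.45666758 -0.15028699  0.014     ]
 [ 0.45784997 -0.2200492   0.014     ]
 [ 0.54457289 -0.15243747  0.014     ]
 [ 0.53705225 -0.2168352   0.014     ]
 [ 0.56323362 -0.14490437  0.014     ]
 [ 0.56591907 -0.22566805  0.014     ]]
scene gate ends [[ 0.54897624 -0.2078989   0.012     ]
 [ 0.5483979  -0.1578271   0.012     ]] grip c [[ 0.44032803 -0.18276206  0.026     ]]
```

```bash
python3 -m inch '[[[0,0,0,0.12,-1],[0,0,0,0.12,-1],[0.02,-0.03,0,0,-1],[0.02,-0.03,0,0,-1],[0.02,-0.03,0,0,-1],[0.02,-0.03,0,0,-1],[0.02,-0.03,0,0,-1],[0.02,-0.03,0,0,-1],[0.02,-0.03,0,0,-1],[0.02,-0.03,0,0,-1]]]'
```

```text
clock: 0.98
tool_pos: [0.316, -0.3596, 0.2387]
tcp_rot: [1.0, 0.009, -0.0, -0.0]
force: [0.6, -0.6, -0.9]
grip_width: 0.0881
```

```bash
python3 -m inch '[[[0.02,-0.03,0,0,-1],[0.02,-0.03,0,0,-1],[0.02,-0.03,0,0,-1],[0,0,0,0,-1],[0,0,0,0,-1],[0,0,0,0,-1]]]'
```

```text
clock: 1.48
tool_pos: [0.3733, -0.2705, 0.2386]
tcp_rot: [1.0, 0.009, -0.0, 0.0]
force: [0.0, 0.4, -0.5]
grip_width: 0.0882
```

Run:
```python
from station import r
from h import *
f=r.grab_frame("wrist"); cv2.imwrite("pics/w1.png",f["img"]); np.savez("pics/w1.npz",**f)
s=r.read_state();print(s["clock"],s["tool_pos"],s["tcp_rot"],s["force"])
im=f["img"];hsv=cv2.cvtColor(im,cv2.COLOR_BGR2HSV)
m=cv2.inRange(hsv,(105,130,60),(125,255,255))
n,l,st,c=cv2.connectedComponentsWithStats(m);
for i in range(1,n):
  if st[i,4]>150: print(st[i],c[i],onz(f,[c[i]],.026))
```

```text
1.5333 [ 0.37287248 -0.27121853  0.23864688] [ 9.99964328e-01  8.43198940e-03 -3.75892298e-04  3.20892447e-04] [-0.10768813 -0.70076032  1.40653202]
[242 109  19  40 582] [250.90206186 126.02061856] [[ 0.43629573 -0.1836117   0.026     ]]
```

View pics/w1.png

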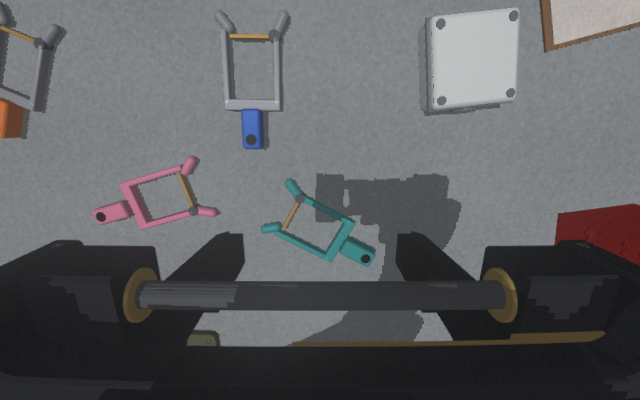

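The wrist view shows the blue grip at (251,126), which maps to (0.436,-0.184). The hook is straight ahead, and the orange hook is well to its left.

```bash
python3 -m inch '[[[0.017,-0.03,0,0,-1],[0.017,-0.03,0,0,-1],[0.017,-0.028,0,0,-1],[0,0,0,0,-1],[0,0,0,0,-1],[0,0,0,0,-1]]]'
python3 - <<'E'
from station import r
from h import *
f=r.grab_frame("wrist"); cv2.imwrite("pics/w2.png",f["img"]); np.savez("pics/w2.npz",**f)
s=r.read_state();print(s["clock"],s["tool_pos"],s["tcp_rot"],s["force"])
im=f["img"];hsv=cv2.cvtColor(im,cv2.COLOR_BGR2HSV)
m=cv2.inRange(hsv,(105,130,60),(125,255,255))
n,l,st,c=cv2.connectedComponentsWithStats(m);
for i in range(1,n):
  if st[i,4]>150: print(st[i],c[i],onz(f,[c[i]],.026))
E
```

```text
clock: 2.03
tool_pos: [0.4221, -0.1829, 0.2386]
tcp_rot: [1.0, 0.008, -0.0, 0.0]
force: [0.0, -0.5, -0.2]
grip_width: 0.0881
2.0833 [ 0.42192372 -0.18327084  0.23863696] [ 9.99971679e-01  7.49641543e-03 -4.48364805e-04  4.94411525e-04] [0.36180921 0.17038778 0.52567885]
[311 150  17  26 421] [319.10688836 162.00712589] [[ 0.44127226 -0.18252288  0.026     ]]
```

View pics/w2.png

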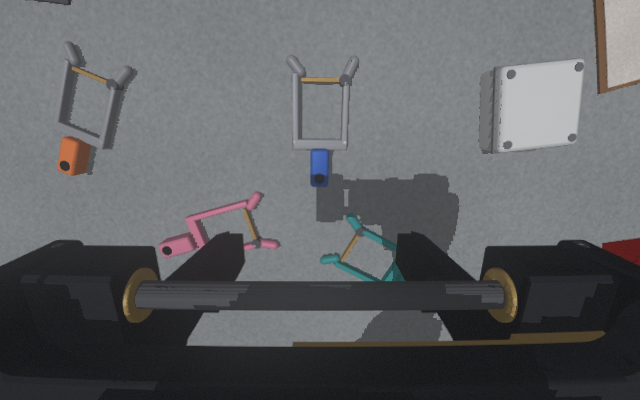

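The grip runs over rows 150–187 at column 319. The pink tip at (277,244) and the turquoise tip at (350,220) are close to where the fingers will come down, so I'll compute the clearances.

Run:
```python
from h import *
f=load("w2")
print("grip front/rear top",onz(f,[[319.5,150],[319.5,179]],.026), onz(f,[[319.5,187]],.0))
print("arm L,R near; gate L R",onz(f,[[297,148],[346,148],[299,82],[346,80]],.014))
print("pink tip",onz(f,[[277,244],[258,196],[262,205]],.012));print("turq",onz(f,[[349,218],[355,225],[324,259],[400,245]],.012))
print("orange",onz(f,[[72,155]],.02))
cv2.imwrite("pics/c.png",cv2.resize(f["img"][40:280,220:420],None,fx=2.5,fy=2.5,interpolation=cv2.INTER_CUBIC))
```

```text
grip front/rear top [[ 0.45667614 -0.18279517  0.026     ]
 [ 0.41888737 -0.18337536  0.026     ]] [[ 0.40199076 -0.18361238  0.        ]]
arm L,R near; gate L R [[ 0.45765628 -0.15306053  0.014     ]
 [ 0.45867196 -0.21774849  0.014     ]
 [ 0.53919049 -0.15597162  0.014     ]
 [ 0.54245741 -0.21443833  0.014     ]]
pink tip [[ 0.31822066 -0.1226552   0.012     ]
 [ 0.39063805 -0.09812981  0.012     ]
 [ 0.37761698 -0.10317453  0.012     ]]
turq [[ 0.36020461 -0.22625403  0.012     ]
 [ 0.34970314 -0.23534321  0.012     ]
 [ 0.29499422 -0.1919626   0.012     ]
 [ 0.31928394 -0.30319497  0.012     ]]
orange [[0.44610071 0.1495088  0.02      ]]
```

View pics/c.png

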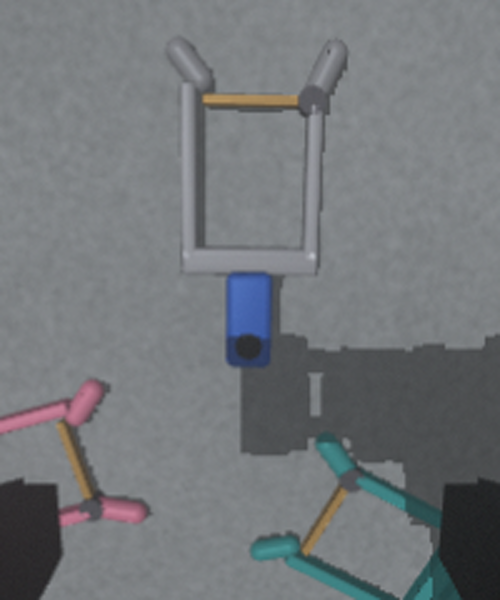

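Grip centre is at about (0.433,-0.183) with yaw near 0. Neighbouring hooks all lie at x<0.39, so the way down is clear.

```bash
python3 -m inch '[[[0.002,0,0.038,0,-1],[0,0,0.038,0,-1],[0,0,0.038,0,-1],[0,0,0.038,0,-1],[0,0,0.038,0,-1],[0,0,0.025,0,-1],[0,0,0.013,0,-1],[0,0,0.005,0,-1],[0,0,0,0,-1],[0,0,0,0,-1]]]'
```

```text
clock: 2.92
tool_pos: [0.428, -0.1843, 0.0086]
tcp_rot: [1.0, 0.008, -0.004, -0.001]
force: [0.4, -0.6, 1.3]
grip_width: 0.0875
```

```bash
python3 -m inch '[[[0,0,0,0,1],[0,0,0,0,1],[0,0,0,0,1],[0,0,0,0,1],[0,0,0,0,1],[0,0,0,0,1],[0,0,0,0,1],[0,0,0,0,1]]]'
```

```text
clock: 3.58
tool_pos: [0.4287, -0.1826, 0.0088]
tcp_rot: [1.0, 0.009, -0.003, -0.001]
force: [0.1, -0.2, -0.0]
grip_width: 0.037
```

```bash
python3 -m inch '[[[0,0,0,0,1],[0,0,0,0,1],[0,0,0,0,1],[0,0,0,0,1],[0,0,0,0,1]]]'; python3 -m inch '[[[0,0,-0.006,0,1],[0,0,-0.006,0,1],[0,0,0,0,1],[0,0,0,0,1],[0,0,0,0,1]]]'
python3 - <<'E'
from station import r
from h import *
for n in("wrist","scene","top"):
    f=r.grab_frame(n); cv2.imwrite(f"pics/{n}3.png",f["img"]); np.savez(f"pics/{n}3.npz",**f)
s=r.read_state();print(s["clock"],s["tool_pos"],s["tcp_rot"],s["force"])
E
```

```text
clock: 4.0
tool_pos: [0.4286, -0.1827, 0.0087]
tcp_rot: [1.0, 0.01, -0.003, -0.001]
force: [-0.1, -1.0, 0.0]
grip_width: 0.0236
clock: 4.42
tool_pos: [0.4288, -0.1828, 0.0209]
tcp_rot: [1.0, 0.009, -0.003, -0.001]
force: [-0.5, 0.8, -1.2]
grip_width: 0.0237
4.5667 [ 0.42865936 -0.18267204  0.02061092] [ 0.99994819  0.00943128 -0.00351594 -0.00151572] [-0.83258999  0.13456363 -1.40622003]
```

View pics/wrist3.png

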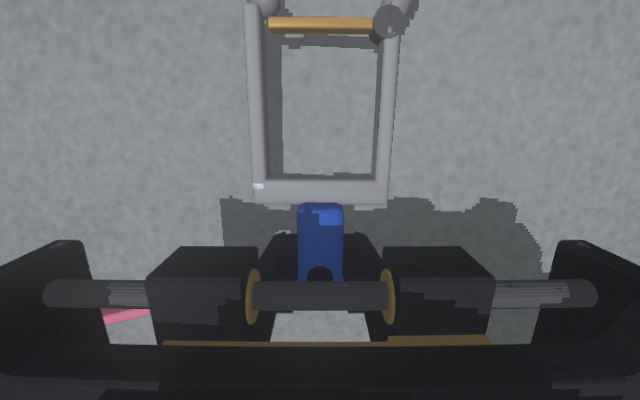

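View pics/scene3.png

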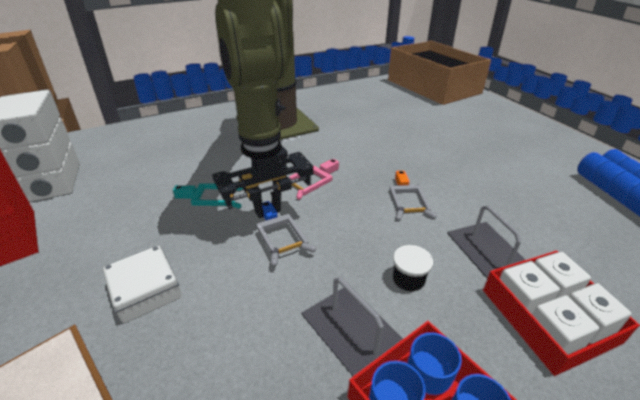

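The hook is held and level in both views. Next I'll turn it to the loop's direction, stop short of the leg and measure again.

```bash
python3 -m inch '[[[0,0,0,-0.115,1],[0,0,0,0,1],[0.024,0.004,0,0,1],[0.024,0.004,0,0,1],[0.024,0.005,0,0,1],[0.021,0.005,0,0,1],[0,0,0,0,1],[0,0,0,0,1],[0,0,0,0,1]]]'
python3 - <<'E'
from station import r
from h import *
for n in("wrist","scene","top"):
    f=r.grab_frame(n); cv2.imwrite(f"pics/{n}4.png",f["img"]); np.savez(f"pics/{n}4.npz",**f)
    if n=="top":cv2.imwrite("pics/top4c.png",cv2.resize(f["img"][60:230,310:420],None,fx=3.5,fy=3.5,interpolation=cv2.INTER_CUBIC))
s=r.read_state();print(s["clock"],s["tool_pos"],s["tcp_rot"],s["force"])
E
```

```text
clock: 5.32
tool_pos: [0.5217, -0.1881, 0.0197]
tcp_rot: [0.998, 0.066, -0.005, -0.002]
force: [-0.3, 0.4, -1.6]
grip_width: 0.0239
5.4667 [ 0.52171524 -0.1881638   0.01986551] [ 0.99778156  0.06640018 -0.00444348 -0.00179695] [-0.1054441  -0.27063655 -2.10911412]
```

View pics/wrist4.png

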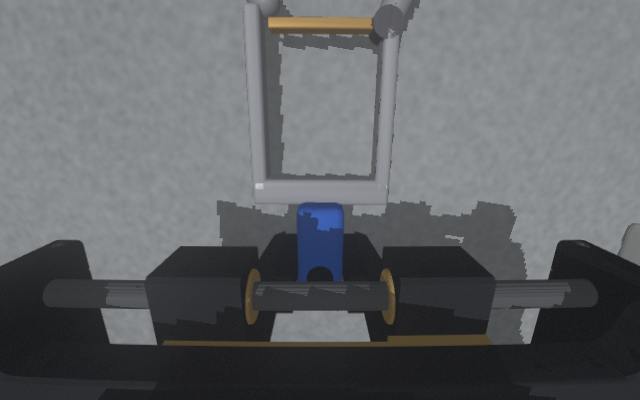

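View pics/scene4.png

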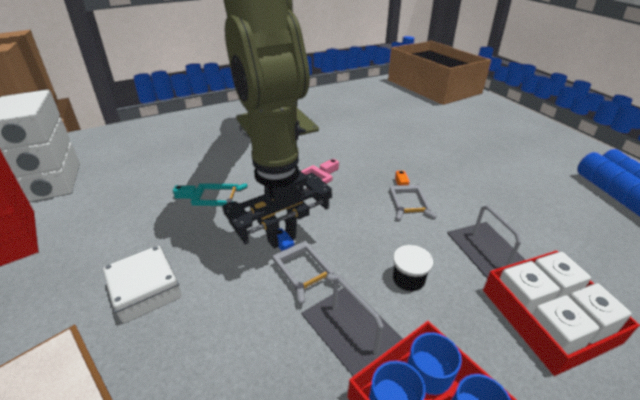

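View pics/top4c.png

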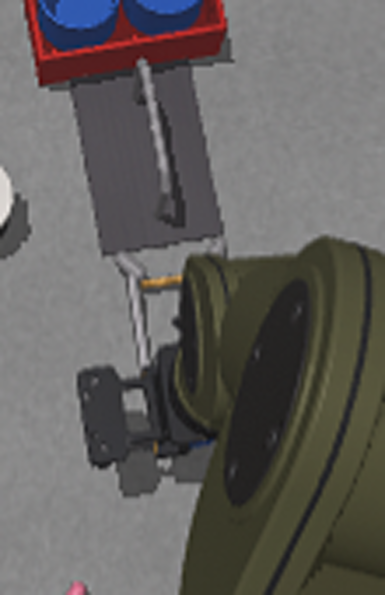

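Both tips straddle the foot plate's near edge, at (122,258) and (218,240) in the crop. The hook's axis runs to the leg base at about (168,213) within about 2 mm, so I'll advance straight.

```bash
python3 -m inch '[[[0.015,0,0,0,1],[0.015,0,0,0,1],[0.01,0,0,0,1],[0.01,0,0,0,1],[0.01,0,0,0,1],[0.01,0,0,0,1],[0,0,0,0,1],[0,0,0,0,1]]]'
python3 - <<'E'
from station import r
from h import *
for n in("scene","top","wrist"):
    f=r.grab_frame(n); cv2.imwrite(f"pics/{n}5.png",f["img"]); np.savez(f"pics/{n}5.npz",**f)
    if n=="scene":cv2.imwrite("pics/scene5c.png",cv2.resize(f["img"][190:390,220:420],None,fx=3,fy=3,interpolation=cv2.INTER_CUBIC))
s=r.read_state();print(s["clock"],s["tool_pos"],s["tcp_rot"],s["force"])
E
```

```text
clock: 6.13
tool_pos: [0.5898, -0.1798, 0.0188]
tcp_rot: [0.998, 0.066, -0.006, -0.001]
force: [-4.4, -2.0, -1.6]
grip_width: 0.0235
6.2833 [ 0.5901433  -0.17965751  0.01909101] [ 0.99778417  0.06630045 -0.00536809 -0.00148103] [-4.56286665 -2.57630564 -3.47219458]
```

View pics/scene5c.png

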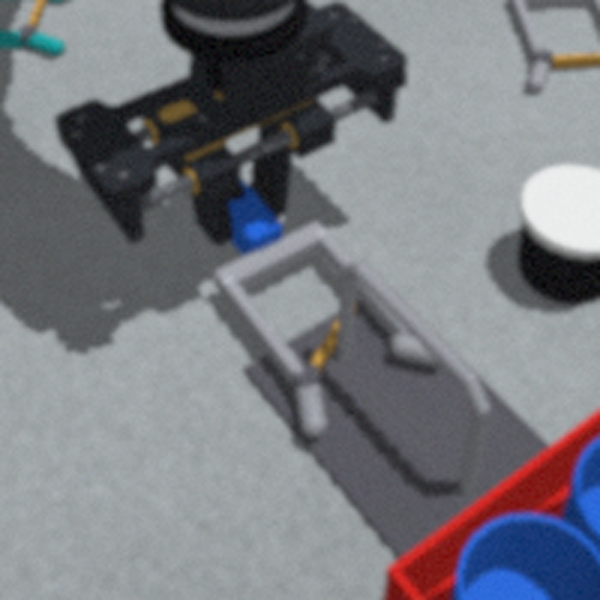

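View pics/wrist5.png

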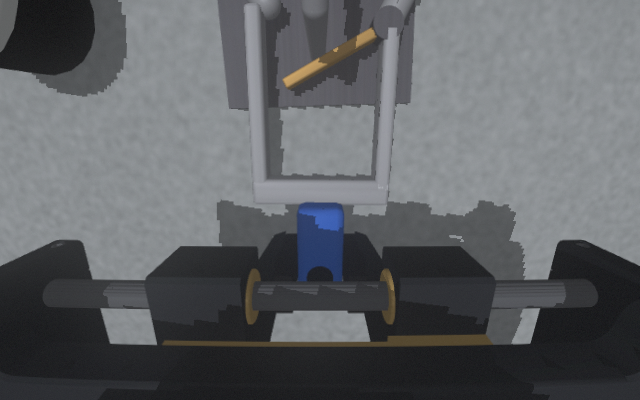

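The gate is pushed in about 0.5 rad, and the leg stands at (316,10) in the wrist view, in the middle of the mouth. I'll keep pushing.

```bash
python3 -m inch '[[[0.01,0,0,0,1],[0.01,0,0,0,1],[0.008,0,0,0,1],[0.008,0,0,0,1],[0.005,0,0,0,1],[0,0,0,0,1],[0,0,0,0,1]]]'
python3 - <<'E'
from station import r
from h import *
for n in("scene","wrist"):
    f=r.grab_frame(n); cv2.imwrite(f"pics/{n}6.png",f["img"]); np.savez(f"pics/{n}6.npz",**f)
s=r.read_state();print(s["clock"],s["tool_pos"],s["tcp_rot"],s["force"])
E
```

```text
clock: 6.87
tool_pos: [0.6347, -0.1723, 0.0197]
tcp_rot: [0.998, 0.067, -0.002, -0.002]
force: [-0.4, -0.4, -0.3]
grip_width: 0.0237
6.9667 [ 0.63341297 -0.17296128  0.01945631] [ 0.99774112  0.06708124 -0.00306427 -0.00183624] [ 0.7938555  -0.78451075 -2.0580773 ]
```

View pics/wrist6.png

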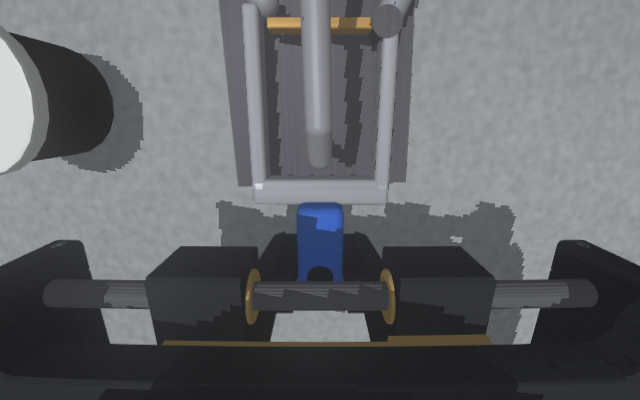

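The gate has snapped shut behind the leg: it lies straight at row 24, with the leg at (318,160) inside the jaw, and the force is back to about 0. Now I'll lower and release.

```bash
python3 -m inch '[[[0,0,0.003,0,1],[0,0,0.003,0,1],[0,0,0,0,1],[0,0,0,0,1],[0,0,0,0,0.4],[0,0,0,0,0],[0,0,0,0,-0.5],[0,0,0,0,-1],[0,0,0,0,-1],[0,0,0,0,-1]]]'; python3 -m inch '[[[0,0,0,0,-1],[0,0,0,0,-1],[0,0,0,0,-1],[0,0,0,0,-1],[0,0,0,0,-1],[0,0,0,0,-1],[0,0,0,0,-1]]]'
python3 - <<'E'
from station import r
from h import *
for n in("wrist",):
    f=r.grab_frame(n); cv2.imwrite(f"pics/{n}7.png",f["img"])
E
```

```text
clock: 7.8
tool_pos: [0.6333, -0.1734, 0.0134]
tcp_rot: [0.998, 0.067, -0.003, -0.002]
force: [-0.1, 0.1, -0.8]
grip_width: 0.0574
clock: 8.38
tool_pos: [0.6333, -0.1734, 0.0133]
tcp_rot: [0.998, 0.067, -0.003, -0.002]
force: [-0.3, -1.0, 0.1]
grip_width: 0.0883
```

View pics/wrist7.png

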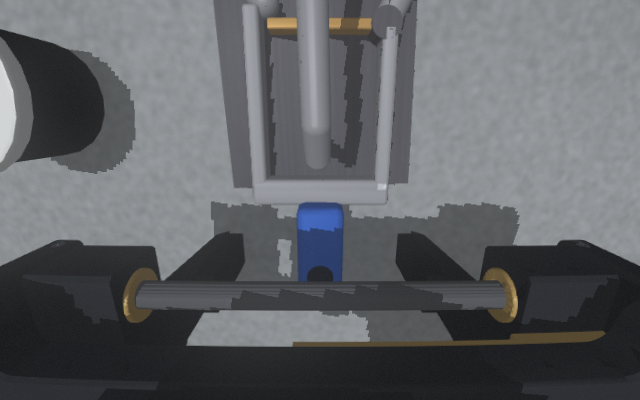

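The fingers are fully open and clear of the grip at (320,250), with the gate shut. I'll retract upward and slightly back.

```bash
python3 -m inch '[[[0,0,-0.01,0,-1],[0,0,-0.02,0,-1],[0,0,-0.03,0,-1],[0,0,-0.03,0,-1],[-0.02,0,-0.03,0,-1],[-0.03,0,-0.02,0,-1],[-0.03,0,-0.01,0,-1],[-0.03,0,0,0,-1],[0,0,0,0,-1],[0,0,0,0,-1]]]'; python3 -m inch '[[[-0.03,0,0,0,-1],[-0.03,0,0,0,-1],[0,0,0,0,-1],[0,0,0,0,-1],[0,0,0,0,-1],[0,0,0,0,-1]]]'
python3 - <<'E'
from station import r
from h import *
f=r.grab_frame("wrist");cv2.imwrite("pics/wrist8.png",f["img"]);np.savez("pics/wrist8.npz",**f)
f=r.grab_frame("scene");cv2.imwrite("pics/scene8c.png",cv2.resize(f["img"][150:390,180:440],None,fx=2.4,fy=2.4,interpolation=cv2.INTER_CUBIC))
s=r.read_state();print(s["clock"],s["tool_pos"],s["force"],np.abs(s["dq"]).max())
E
```

```text
clock: 9.27
tool_pos: [0.5239, -0.1893, 0.1651]
tcp_rot: [0.998, 0.066, -0.004, -0.001]
force: [0.5, -0.2, 0.4]
grip_width: 0.0879
clock: 9.77
tool_pos: [0.4683, -0.196, 0.1647]
tcp_rot: [0.998, 0.067, -0.002, -0.002]
force: [-0.8, 0.5, 0.2]
grip_width: 0.088
9.8667 [ 0.46753812 -0.19604421  0.16446221] [-0.04579155  0.01673123 -0.5231204 ] 0.013008474670634417
```

View pics/wrist8.png

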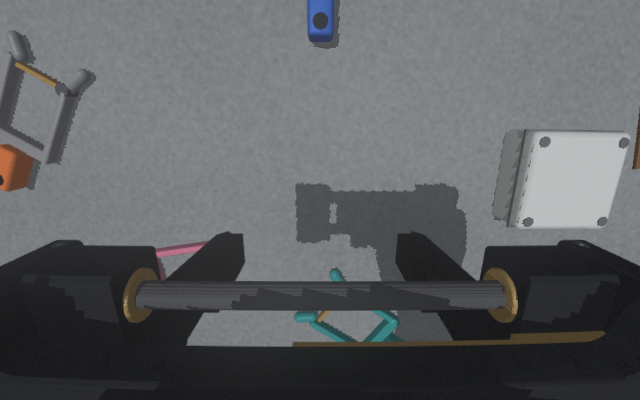

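View pics/scene8c.png

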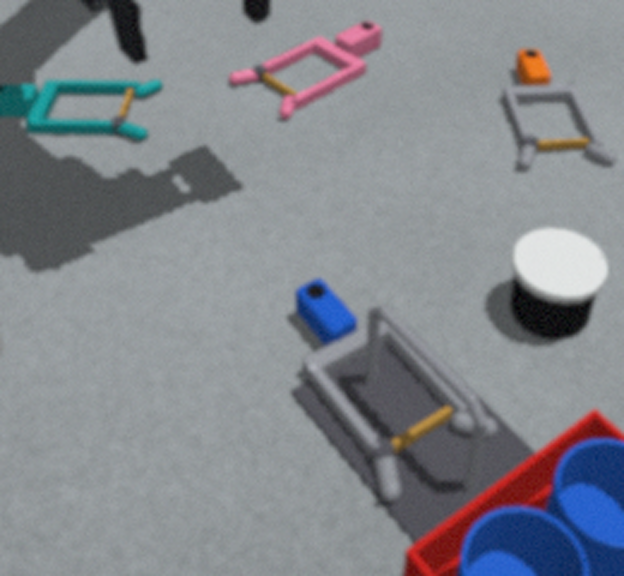

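The scene view shows the near leg, at (375,345) in the crop, inside the jaw. The gate is straight across from (395,445) to (450,410), the hook lies flat, and the orange hook hasn't moved. I'm handing the job in.

```bash
python3 -c "
from station import r
print(r.close_job())"
```

```text
the job is handed in; nothing more can be done
None
```

The blue hook is clipped around the near leg of the blue-box tray's loop and let go. I handed the job in at about 9.9 s of the 42 s allowed; no verdict is reported.

I gripped the hook by its blue grip, lifted it about 12 mm and turned it to the loop's direction. Then I pushed it straight onto the leg, lowered it, opened the fingers and backed the gripper away.

- **Gate:** halfway through the push it was open by roughly 0.5 rad, judged by eye from the wrist picture. The force was about 5 N there and fell back to about 0 once the gate closed behind the leg.
- **Final state:** the last scene picture shows the leg inside the jaw near its back, the gate straight across and the hook lying flat and released. The gripper is well clear, with near-zero force.
- **Orange hook:** it looks unmoved in that picture, and the robot never went near it.
- **Disagreement:** the top and scene cameras differed by 7–9 mm in world x, more than the stated 2 mm. The offset was about the same for the hook and the leg, so their relative position held, and I confirmed the grip with the wrist camera.
- **Not measured:** I did not compute the hook's final pose or the gate angle; those checks were visual only.

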